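# Clamp the tube pump and switch it on

## Task

Start the pump that has the conical flask on its side tray: first push its clamp bail over to the far side, away from the robot, until it snaps into its clamped position, then flip its toggle switch over to on, towards the tray. Only push with the fingertips: grip and lift nothing, do not shift either pump, and leave the other pump and everything standing around as they are.

Things in the scene. Friction and masses are not known exactly. Their poses are not given: they have to be found in the camera images.
- feed_pump: the pump to start: a loose benchtop tube pump of about 4 kg on rubber feet, grey case 200 (x) x 130 (y) x 85 mm with a white top panel. Origin under the middle of the case, on the table; z up. Its front, -x end looks roughly to the robot. A black pump head 80 x 60 mm stands on the panel, centred at x = +30 mm, top 121 mm above the table. A steel tray 120 x 105 mm, floor 8 mm high, sticks out on its -y side with the conical flask on it; the flask tells it from the other pump
- spare_pump: the other pump, same in every way (same frame) but with a brown round bottle on its tray; its clamp bail is open and its switch off, to be left so
- feed_pump_bar (a point): middle of the grip bar of the feed pump's clamp bail: a black bar 14 mm thick and 84 mm long (along the pump's y) across the ends of two thin steel side arms 76 mm apart, 70 mm long from the pivot. Moves with the bail
- feed_pump_clamp_pivot (a point): middle of the bail's pivot line (along the pump's y), at x = 30 mm, 100 mm above the pump's underside. The bar stands 56 mm above it at either end position and 70 mm when upright; the head's top is 21 mm above it
- feed_pump_clamp (a joint): angle of the feed pump's clamp bail, rad: 0 = open, leaning 0.65 rad towards the pump's -x (the robot's side); 0.65 = upright; 1.3 = clamped, leaning to the pump's +x against its stop. Sprung over centre: it resists with about 3 N at the bar up to upright, then snaps over by itself
- feed_pump_bat (a point): centre of the 13 mm ball end of the dark steel bat (7 mm thick, 36 mm from pivot to ball) of the feed pump's on/off toggle switch, on the panel in front of the pump head. Moves with the bat
- feed_pump_switch_pivot (a point): pivot of the toggle switch (axis along the pump's x), at x = -68 mm, y = 0, 88 mm above the pump's underside, 3 mm above the panel
- feed_pump_switch (a joint): angle of the feed pump's toggle switch, rad: 0 = off, leaning 0.45 rad to the pump's +y; 0.45 = upright; 0.9 = on, leaning to the pump's -y (its tray side). Sprung over centre: resists with about 2 N at the ball, then snaps over
- spare_pump_clamp (a joint): angle of the spare pump's bail, as for the feed pump; stays 0
- spare_pump_switch (a joint): angle of the spare pump's switch, as for the feed pump; stays 0
- flask: stoppered conical glass flask, 85 mm across the foot, 143 mm high, standing loose on the feed pump's tray; origin under its foot
- bottle: brown glass bottle, 68 mm across, 140 mm high, loose on the spare pump's tray; origin under its foot
- jar: small clear jar, 40 mm across, 55 mm high, on the table before the feed pump; origin under its foot
- beaker: glass beaker, 60 mm across, 70 mm high, on the table before the spare pump; origin under its foot
- driver: screwdriver 180 mm long lying on the table beyond the pumps; origin at its underside
- probe: glass electrode 170 mm long with a black head, lying at the left; origin at its underside
- tub: white lidded tub, 76 mm across, 80 mm high, at the right; origin under its foot

How it is judged:
On the way, in this order (a step that is already met when the one before it is completed fails the run):
1. the feed pump's clamp bail has snapped over while its switch is still off (value of joint feed_pump_clamp above 1.2 rad and value of joint feed_pump_switch below 0.2 rad), for 0.2 s.
2. the feed pump's toggle switch is on, with the bail still clamped (value of joint feed_pump_switch above 0.8 rad and value of joint feed_pump_clamp above 1.2 rad), for 0.2 s.
At the end, for the whole second after the job is handed in: Feed pump: bail clamped (over 1.2 of 1.3 rad) and switch on (over 0.8 of 0.9 rad); spare pump: bail open and switch off (under 0.1 rad); both pumps within 20 mm and every bystander within 30 mm of where it started, at rest (all of step 2 and value of joint each of spare_pump_clamp, spare_pump_switch below 0.1 rad and distance of each of feed_pump, spare_pump from where it was at the start of the episode below 0.02 m and linear speed of feed_pump below 0.05 m/s and distance of each of flask, bottle, jar, beaker, driver, probe, tub from where it was at the start of the episode below 0.03 m); the robot touches nothing.
It fails at once if a pump is lifted, tipped or shifted by more than 20 mm (distance of any of feed_pump, spare_pump from where it was at the start of the episode above 0.02 m or height (world z) of any of feed_pump, spare_pump above 0.008 m or angle between any of feed_pump, spare_pump's own z axis and vertical above 0.12 rad).
It fails at once if the spare pump's bail or switch is flipped (value of joint spare_pump_clamp above 0.65 rad or value of joint spare_pump_switch above 0.45 rad).
It fails at once if something standing around is lifted, carried, knocked over or moved by more than 30 mm (distance of any of flask, bottle, jar, beaker, driver, probe, tub from where it was at the start of the episode above 0.03 m or angle between any of flask, bottle, jar, beaker, tub's own z axis and vertical above 0.3 rad).
It also fails if it takes over 38 s, if anything falls off the work surface, if the arm or the gripper's body presses on something with over 40 N, if the wrist force passes 120 N, or if a joint passes its speed limit or range.

## Robot

A 6-joint arm with a two-finger parallel gripper is mounted at the origin on the work surface. World frame = base frame: x ahead of the robot, y to its left, z up, the work surface at z = 0. Lengths are in m, angles in rad, forces in N, time in s.
With the tool pointing down it reaches from about 0.3 to 1 m from the base axis. Payload 5.1 kg.
Tool frame: the origin (TCP) lies at the centre of the arm's flange, where the gripper is bolted on; the fingertips stand 190 mm ahead of it and the grasp point (between the pads) lies 171 mm ahead of it; z points along the fingers, y is the direction in which the jaws open and shut (so a half turn about z gives the same grasp; the last joint's range is limited). The gripper opens to 95 mm and grips with 3 to 60 N. Pads are 20 mm wide; open, the fingers measure 119 mm over their backs; the gripper's body (75 mm by 180 mm) begins 59 mm behind the grasp point.
Start: joints at [-0.083, 0.124, 1.65, -0, 1.367, -0.083], TCP at [0.65, -0, 0.405] pointing down, gripper open.
Joint ranges: [-2.61, 2.61], [-1.02, 2.33], [0.03, 2.71], [-1.35, 4.49], [0.32, 2.68], [-2.91, 2.91]. Speed limits (rad/s): [2.57, 2.57, 3.14, 3.14, 3.14, 3.14].

## Interface

Orientations are given as a rotation vector (axis times angle).
In Python, from cell import env, viewer gives the robot as it stands.
- The arm moves only by the tool play_rows, never from a script. Its argument "commands" is a list of rows, each a list of 4 numbers: the shift along the tool's x, y, z in cm, then the turn about the tool's z in rad. A call has 1 to 8 rows; each row shifts and turns the commanded pose from where the row before left it, along the tool's axes as they then stand; what a row does not reach is not made up. A row lasts 1/10 s, in which the tool goes at most 50 mm and 8.59 degrees, less where a joint would pass 70% of its speed; a pose out of reach is approached as far as the arm can. A call with a gripper value outside its range is refused whole. "jaw" is the closure, from 0 (fully open) to 1 (shut), set as the call begins (left out, the last holds). The fingers move at their own pace and stop on an object; "newtons" is the grip in N (left out, the last holds). Time passes only in rows, so rows that do not move let the fingers close. It gives the time, the measured TCP pose, the force and the opening at its end, in the units of the state.
- env.state(): the state, without advancing time (a new reading comes with each control period).
- viewer.capture(name): name is "scene" or "side" or "wrist"; returns a dict with "frame" (384x512x3 uint8, red, green, blue), "K" (3x3 intrinsics, pixels), "dist_coeffs" ([k1, k2, p1, p2, k3] as OpenCV has them; the pictures are not rectified), "R" (3x3) and "t" (3): a world point X has camera coordinates R X + t. Camera axes: x right, y down, z forward; pixel columns grow to the right and rows downward; lengths in m; the calibration is good to about 2 mm. A picture is of the moment at which its call begins. There is no depth.
- env.hand_in(): hands the job in, once; it reports no verdict.
The state is a dict: "clock": time; "q": joint angles; "joint_velocities": joint speeds; "effort": joint torques, N m; "tcp_pos": TCP position; "tcp_rot": TCP orientation; "wrist_force": force on the tool from outside, world axes, zero at the start; "ft_torque": the same for the moment, N m; "grip_width": finger opening in m.
Only numpy, scipy, OpenCV 4.12 (cv2) and the standard library are available. Lean on these libraries where they do the work, as an engineer would, in place of code of your own. Each camera call takes 0.05 s, during which the arm holds its last target. There are 200 camera calls.

## Working session

There is one attempt and no reset: what is moved stays moved. The work goes in short steps, Python scripts to look and compute and a tool call to move; the robot and the scene stay as the last step left them, time stands still between calls to the robot, and variables do not carry over. Pictures are saved under pics/ and viewed, about 8 in all and at most 12, crops included, and the job is handed in when it is done.

Besides the shell and the picture viewer there is one more tool, called after ">>>" as name(argument=value, ...), one argument or row to a line, values as JSON. play_rows: Moves the arm, as the interface text tells. Its arguments: {"type":"object","properties":{"commands":{"type":"array","items":{"type":"array","items":{"type":"number"}}},"jaw":{"type":"number"},"newtons":{"type":"number"}},"required":["commands"]}

```bash
ls; mkdir -p pics
cat > h.py <<'E'
import numpy as np, cv2, pickle
from cell import env, viewer
def cap(n, tag):
    c=viewer.capture(n); pickle.dump(c,open(f'pics/{tag}.pkl','wb'))
    cv2.imwrite(f'pics/{tag}.png',c['frame'][:,:,::-1]); return c
def load(tag): return pickle.load(open(f'pics/{tag}.pkl','rb'))
def ray(c,uv):
    p=cv2.undistortPoints(np.array([[uv]],float),c['K'],c['dist_coeffs'])[0,0]
    R=np.array(c['R']); return -R.T@np.array(c['t']), R.T@np.array([p[0],p[1],1.])
def onz(c,uv,z):
    o,d=ray(c,uv); return o+d*(z-o[2])/d[2]
def tri(*cu):
    A=np.zeros((3,3));b=np.zeros(3);L=[]
    for c,uv in cu:
        o,d=ray(c,uv); d=d/np.linalg.norm(d); P=np.eye(3)-np.outer(d,d); A+=P;b+=P@o; L.append((o,P))
    X=np.linalg.solve(A,b); return X,[np.linalg.norm(P@(X-o)) for o,P in L]
def proj(c,X):
    r,_=cv2.Rodrigues(np.array(c['R'])); return cv2.projectPoints(np.array(X,float).reshape(-1,3),r,np.array(c['t'],float),c['K'],c['dist_coeffs'])[0][:,0]
E
python3 - <<'E'
from h import *
fs=[]
for n in ("scene","side","wrist"):
    c=cap(n,n+"0"); fs.append(c['frame']); print(n,-np.array(c['R']).T@c['t'],np.array(c['R'])[2])
s=env.state(); print(s['clock'],s['tcp_pos'],s['tcp_rot'],s['wrist_force'])
E
```

```text
pics
scene [ 1.13331748 -0.55600764  1.2836907 ] [-0.42060446  0.37075797 -0.82802803]
side [-0.04046146  0.82605559  0.96226088] [ 0.44422783 -0.62551772 -0.6413963 ]
wrist [0.64807496 0.07213561 0.38505872] [-0.00204098 -0.2560557  -0.96665987]
0.15 [6.49808238e-01 1.47518851e-06 4.03788564e-01] [-2.22059647e+00 -2.22055400e+00  1.67845409e-03] [-0.43192276  0.35947914 -0.24323705]
```

Run:
```python
import cv2,numpy as np
for n in("scene","side"):
    cv2.imwrite(f'pics/{n}0b.png',cv2.resize(cv2.imread(f'pics/{n}0.png'),(800,600),interpolation=cv2.INTER_CUBIC))
```

```text
(no output)
```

View pics/scene0b.png

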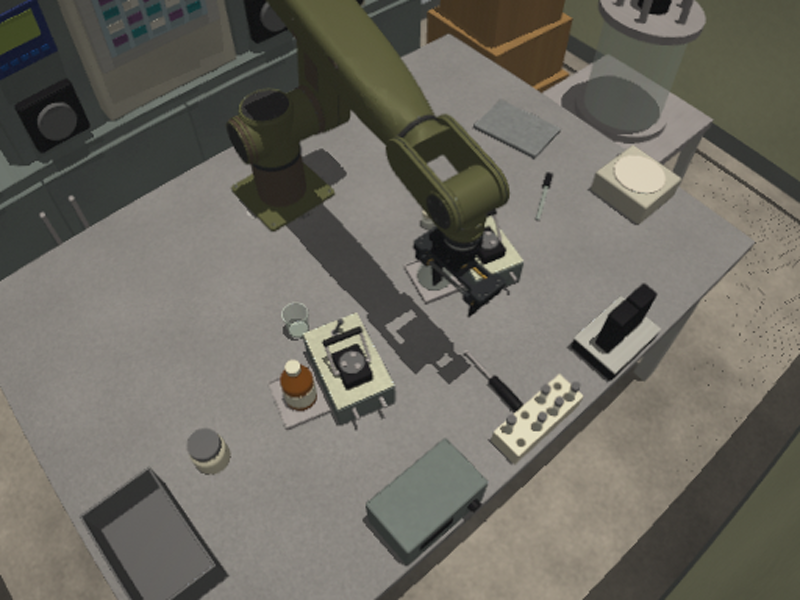

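View pics/side0b.png

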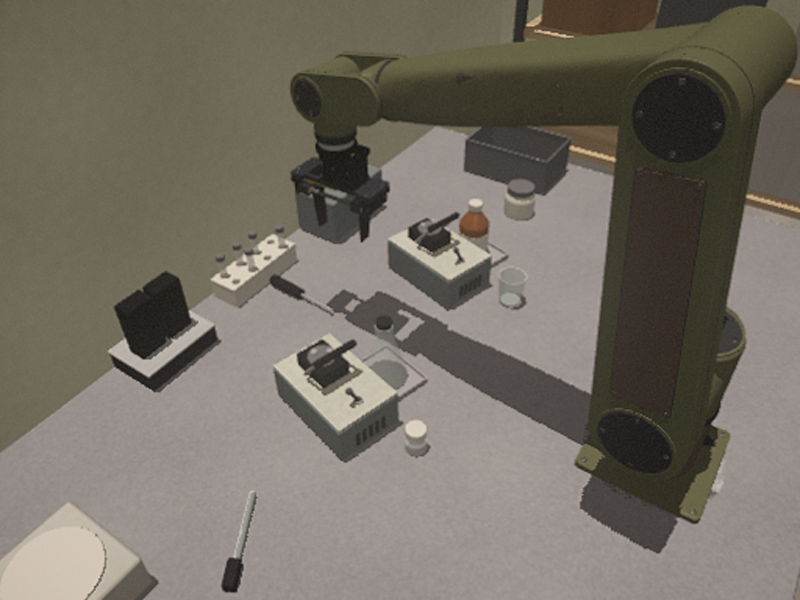

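View pics/wrist0.png

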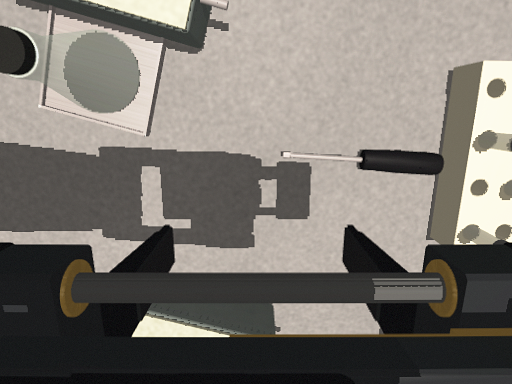

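The flask pump is the left one, at side view about (335,395) of 800. The wrist view cuts it off at the top left. I'll zoom the side view on it and get a rough pose.

Run:
```python
from h import *
c=load('side0'); f=c['frame'][:,:,::-1]
x0,y0,w,h=165,195,125,105
cr=cv2.resize(f[y0:y0+h,x0:x0+w],(w*6,h*6-30),interpolation=cv2.INTER_CUBIC) if 0 else cv2.resize(f[y0:y0+95,x0:x0+w],None,fx=6,fy=6,interpolation=cv2.INTER_CUBIC)
cv2.imwrite('pics/side_crop.png',cr)
hsv=cv2.cvtColor(f,cv2.COLOR_BGR2HSV)
for uv in [(275,372),(327,335),(398,403),(345,432)]:
    u=np.array(uv)*.64; print(uv,onz(c,u,.085).round(3))
print('ball',onz(c,np.array((352,394))*.64,.12).round(3),'jar',onz(c,np.array((416,448))*.64,0).round(3), 'flask',onz(c,np.array((384,325))*.64,.14).round(3))
```

```text
(275, 372) [0.603 0.273 0.085]
(327, 335) [0.584 0.148 0.085]
(398, 403) [0.381 0.212 0.085]
(345, 432) [0.419 0.31  0.085]
ball [0.438 0.262 0.12 ] jar [0.34 0.22 0.  ] flask [0.475 0.114 0.14 ]
```

View pics/side_crop.png

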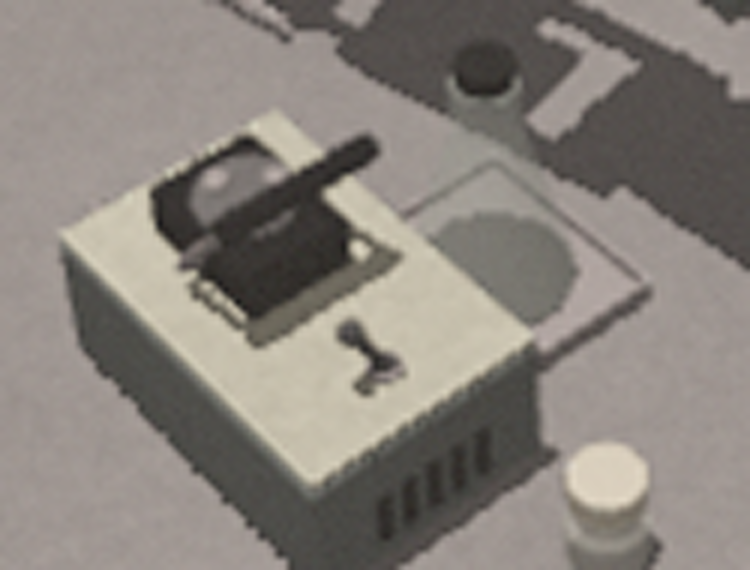

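Crop shows: white panel corners (60,235), (278,112), (538,342), (315,490); bar from (190,258) to (375,145); ball (350,330); jar lid (607,475); flask stopper (487,68). The pump is near (0.49, 0.23), yaw about -0.25. Next I'll bring the wrist camera over it.

>>> play_rows(
  commands=[
    [3.2,-2,0,0],
    [3.2,-2,0,0],
    [3.2,-2,0,0],
    [3.2,-2,0,0],
    [3.2,-2,0,0],
    [3.2,-2,0,0],
    [3.2,-2,0,0],
    [3.2,-2,0,0],
  ],
)

```text
clock: 0.95
tcp_pos: [0.4889, 0.2571, 0.4044]
tcp_rot: [-2.221, -2.221, 0.001]
wrist_force: [0.6, 1.0, 0.6]
grip_width: 0.0953
```

Run:
```python
from h import *
cap('wrist','w1'); cap('scene','scene1'); s=env.state(); print(s['clock'],s['tcp_pos'],s['tcp_rot'])
f=load('scene1')['frame'][:,:,::-1]
cv2.imwrite('pics/scene1c.png',cv2.resize(f[100:220,220:380],None,fx=5,fy=5,interpolation=cv2.INTER_CUBIC))
```

```text
1.05 [0.48790651 0.25863296 0.40446196] [-2.21525064e+00 -2.22571230e+00  3.36601874e-04]
```

View pics/w1.png

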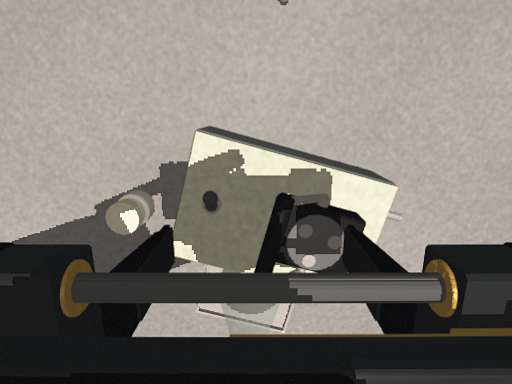

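The wrist view shows panel corners at (197,131), (396,186) and (174,258), the switch ball at (211,201), and the bar from about (285,196) to (264,272). Now I triangulate these against the side view.

Run:
```python
from h import *
w=load('w1'); s=load('side0')
sc=lambda x,y:(165+x/6-.5,195+y/6-.5)
P={}
for n,a,b in [('FL',(197,131),(315,490)),('BL',(396,186),(60,235)),('FR',(174,258),(538,342)),('ball',(211,201),(350,330)),('barL',(285,197),(192,256)),('barR',(264,272),(370,147))]:
    X,e=tri((w,a),(s,sc(*b))); P[n]=X; print(n,X.round(4),np.round(e,4))
for n in('FL','BL','FR'): print(n, 'w@.085',onz(w,dict(FL=(197,131),BL=(396,186),FR=(174,258))[n],.085).round(4))
print('jar',onz(w,(150,203),0).round(3),'barmid',(P['barL']+P['barR'])/2)
v=P['BL']-P['FL'];yaw=np.arctan2(v[1],v[0]);v2=P['FR']-P['FL'];print('len',np.linalg.norm(v),np.linalg.norm(v2),'yaw',yaw,np.arctan2(v2[1],v2[0])+np.pi/2)
b=P['barL']-P['barR'];print('bar yaw',np.arctan2(b[1],b[0])-np.pi/2,np.linalg.norm(b))
c=(P['BL']+P['FR'])/2
ux=np.array([np.cos(yaw),np.sin(yaw),0]);uy=np.array([-ux[1],ux[0],0])
o=c*[1,1,0]
g=lambda x,y,z:o+x*ux+y*uy+[0,0,z]
print('origin',o); 
for n,X in [('bar open',(30-42.4,0,156)),('bar clamped',(30+42.4,0,156)),('ball off',(-68,15.7,88+32.4)),('ball on',(-68,-15.7,120.4))]: print(n,g(*np.array(X)/1e3).round(4))
```

```text
FL [0.4306 0.3116 0.0801] [0.0002 0.0002]
BL [0.619  0.2609 0.083 ] [0.0005 0.0005]
FR [0.4001 0.1838 0.0738] [0.0022 0.0022]
ball [0.448  0.2574 0.1207] [0.0014 0.0014]
barL [0.5116 0.2733 0.1474] [0.0078 0.0078]
barR [0.489  0.1972 0.1506] [0.0081 0.0081]
FL w@.085 [0.4316 0.312  0.085 ]
BL w@.085 [0.6177 0.261  0.085 ]
FR w@.085 [0.4024 0.1868 0.085 ]
jar [0.354 0.22  0.   ] barmid [0.50028303 0.23523439 0.14899557]
len 0.19514336216253914 0.13154621188212512 yaw -0.26312945624893025 -0.23371636750426705
bar yaw -0.2887232211390218 0.07949652630715377
origin [0.50956274 0.22233631 0.        ]
bar open [0.4976 0.2256 0.156 ]
bar clamped [0.5795 0.2035 0.156 ]
ball off [0.448  0.2552 0.1204]
ball on [0.4398 0.2249 0.1204]
```

The measurements agree: heights, 195/131 mm edges, ball z 0.121, and yaw about -0.255. Now turn the tool to the pump's axes (tool y = pump +x, tool x = pump +y), close the jaws, and stand short of the bar.

>>> play_rows(
  commands=[
    [0,0,0,0.1275],
    [0,0,0,0.1275],
    [-1.5,-0.9,0,0],
    [-1.4,-0.8,0,0],
    [0,0,2,0],
    [0,0,2,0],
    [0,0,0,0],
    [0,0,0,0],
  ],
  jaw=1,
)

```text
clock: 1.85
tcp_pos: [0.4664, 0.2318, 0.3646]
tcp_rot: [-2.486, -1.92, 0.002]
wrist_force: [-0.4, 0.2, 0.6]
grip_width: 0.0368
```

Run:
```python
from h import *
from scipy.spatial.transform import Rotation as Ro
c=cap('side','side2'); s=env.state(); p=np.array(s['tcp_pos']); R=Ro.from_rotvec(s['tcp_rot']).as_matrix()
print(s['clock'],p,R.round(3),s['grip_width'])
o=np.array([.5096,.2223]);ux=R[:2,1];uy=R[:2,0]
print('pump coords',(p[:2]-o)@ux,(p[:2]-o)@uy)
f=c['frame'][:,:,::-1]
cv2.imwrite('pics/side2c.png',cv2.resize(f[150:270,150:310],None,fx=5,fy=5,interpolation=cv2.INTER_CUBIC))
print('tip px', (proj(c,p+R@[0,0,.19])-[150,150])*5)
```

```text
1.9 [0.46664627 0.23201071 0.36548739] [[ 0.253  0.968  0.001]
 [ 0.968 -0.253  0.   ]
 [ 0.     0.001 -1.   ]] 0.03243705092718105
pump coords -0.044013677094693865 -0.0014546957377285972
tip px [[360.44607576 377.72024812]]
```

View pics/side2c.png

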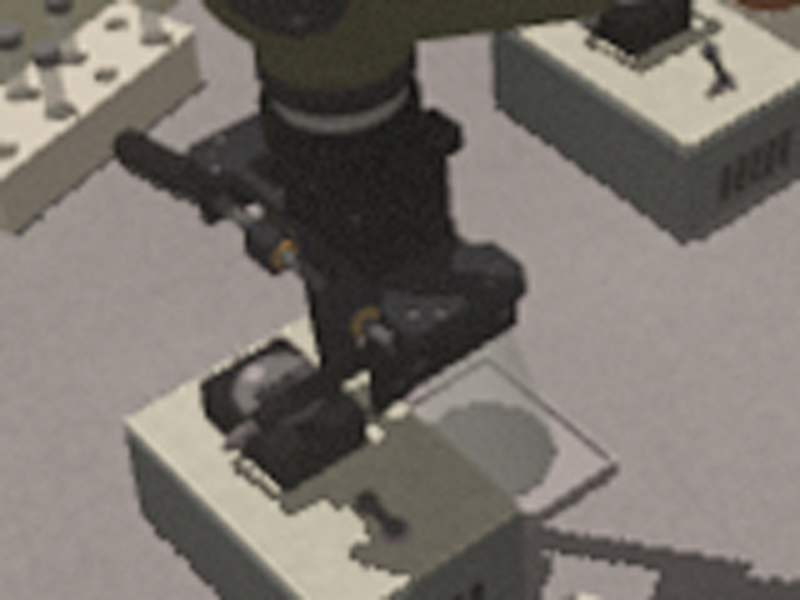

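The tip sits just in front of the bar and above it. I'll let the jaws finish closing, back off a little, then descend to tip height about 0.14.

>>> play_rows(
  commands=[
    [0.15,-0.4,0,0],
    [0,0,0,0],
    [0,0,0,0],
    [0,0,0,0],
    [0,0,0,0],
    [0,0,1.2,0],
    [0,0,1.2,0],
    [0,0,1.1,0],
  ],
)

```text
clock: 2.7
tcp_pos: [0.4624, 0.2345, 0.3278]
tcp_rot: [-2.485, -1.921, 0.003]
wrist_force: [-0.9, 0.2, -0.3]
grip_width: 0.0005
```

Run:
```python
from h import *
from scipy.spatial.transform import Rotation as Ro
c=cap('side','side3'); s=env.state(); p=np.array(s['tcp_pos']); R=Ro.from_rotvec(s['tcp_rot']).as_matrix()
o=np.array([.5096,.2223]);ux=R[:2,1];uy=R[:2,0]
print(s['clock'],p,s['grip_width'],'pump coords',(p[:2]-o)@ux,(p[:2]-o)@uy,s['wrist_force'])
```

```text
2.75 [0.46177923 0.23425062 0.32563297] 0.0006030752115815487 pump coords -0.04928838321665654 -0.0005000704039710941 [-0.68686968 -1.39905411 -1.48162354]
```

Not touching anything. Push along pump +x, first past contact.

>>> play_rows(
  commands=[
    [0,0.8,0,0],
    [0,0.8,0,0],
    [0,0.7,0,0],
    [0,0.7,0,0],
    [0,0.7,0,0],
    [0,0.7,0,0],
  ],
)

```text
clock: 3.35
tcp_pos: [0.5061, 0.2239, 0.3316]
tcp_rot: [-2.485, -1.921, -0.003]
wrist_force: [-1.9, 0.6, 2.8]
grip_width: 0.0003
```

>>> play_rows(
  commands=[
    [0,0.7,0,0],
    [0,0.7,0,0],
    [0,0.7,0,0],
    [0,0.7,0,0],
    [0,0.5,0,0],
    [0,0,0,0],
    [0,0,0,0],
  ],
)

```text
clock: 4.05
tcp_pos: [0.5373, 0.2152, 0.3296]
tcp_rot: [-2.486, -1.921, 0.001]
wrist_force: [-0.2, 0.3, 0.9]
grip_width: 0.0005
```

Run:
```python
from h import *
from scipy.spatial.transform import Rotation as Ro
c=cap('side','side4'); d=cap('scene','scene4');s=env.state(); p=np.array(s['tcp_pos']); R=Ro.from_rotvec(s['tcp_rot']).as_matrix()
o=np.array([.5096,.2223]);ux=R[:2,1];uy=R[:2,0]
print(s['clock'],p,'pump coords',(p[:2]-o)@ux,(p[:2]-o)@uy,s['wrist_force'])
f=c['frame'][:,:,::-1];g=d['frame'][:,:,::-1]
k=lambda a:cv2.resize(a,None,fx=3.2,fy=3.2,interpolation=cv2.INTER_CUBIC)
cv2.imwrite('pics/m4.png',np.hstack([k(f[165:305,165:290]),k(g[90:230,240:365])]))
```

```text
4.15 [0.5370695  0.21528058 0.32964686] pump coords 0.028351860839555727 0.00013275266446189233 [ 0.27043387 -0.35644582 -0.21280052]
```

View pics/m4.png

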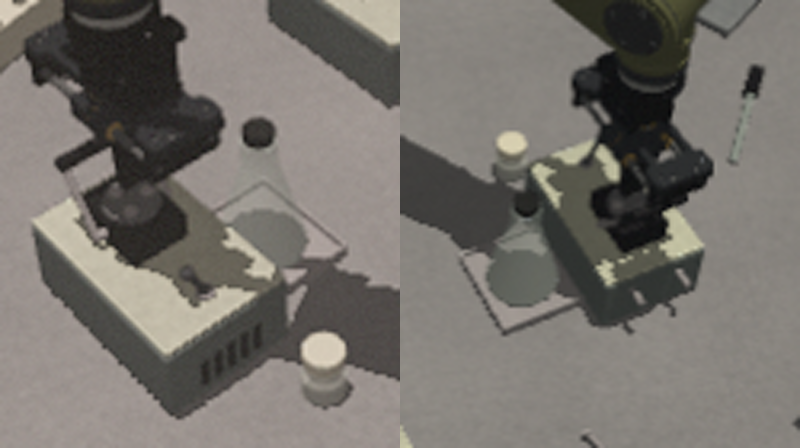

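The bail now leans to the far side (left picture, bar near (85,160)), and the force has dropped to zero. I'll rise and go beside the switch on its +y side, staying above it.

>>> play_rows(
  commands=[
    [0,-0.8,-1,0],
    [0,-1,-1,0],
    [0.5,-1.8,0,0],
    [1,-1.8,0,0],
    [1.2,-1.8,0,0],
    [1.2,-1.6,0,0],
    [0.8,-0.8,0,0],
    [0,0,0,0],
  ],
)

```text
clock: 4.95
tcp_pos: [0.4549, 0.2861, 0.3501]
tcp_rot: [-2.483, -1.924, -0.001]
wrist_force: [-0.8, -0.6, -0.3]
grip_width: 0.0004
```

Run:
```python
from h import *
from scipy.spatial.transform import Rotation as Ro
c=cap('side','side5'); w=cap('wrist','w5');s=env.state(); p=np.array(s['tcp_pos']); R=Ro.from_rotvec(s['tcp_rot']).as_matrix()
o=np.array([.5096,.2223]);ux=R[:2,1];uy=R[:2,0]
print(s['clock'],p,'pump coords',(p[:2]-o)@ux,(p[:2]-o)@uy,s['wrist_force'])
g=lambda x,y,z:np.r_[o+x*ux+y*uy,z]
f=c['frame'][:,:,::-1].copy()
k=lambda a,m:cv2.resize(a,None,fx=m,fy=m,interpolation=cv2.INTER_CUBIC)
a=k(f[170:290,165:290],3.2); 
cv2.imwrite('pics/m5.png',np.hstack([a,cv2.resize(w['frame'][:,:,::-1],(400,384))[:a.shape[0]]]))
for n,X in [('bar',(.0724,0,.156)),('ball',(-.068,.0157,.1204)),('FL',(-.1,.065,.085))]: print(n,(proj(c,g(*X))-[165,170])*3.2)
print('tip',(proj(c,p+R@[0,0,.19])-[165,170])*3.2)
```

```text
5.05 [0.45594848 0.28508138 0.34996602] pump coords -0.0677130103603931 0.04727509809535578 [ 0.67812465 -0.71634725 -0.22372886]
bar [[ 98.52585531 122.72753314]]
ball [[188.87083443 251.66171236]]
FL [[168.15604437 335.6211563 ]]
tip [[153.97462751 237.94340805]]
```

View pics/m5.png

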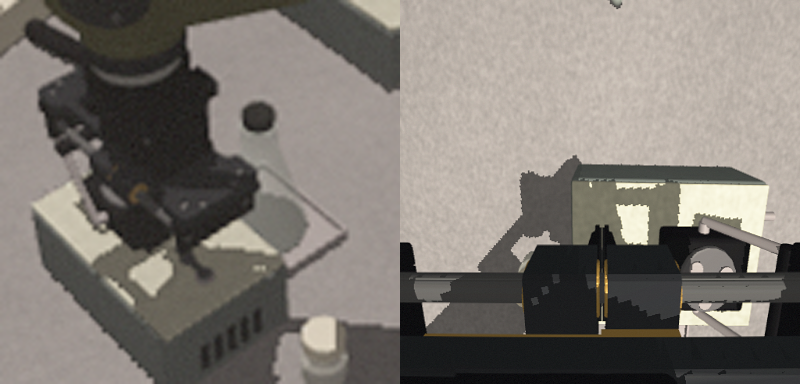

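The wrist view confirms the clamp: the bail's side arms slant right, to pump +x. The case corner is where predicted, at (168,336). Descend beside the switch.

>>> play_rows(
  commands=[
    [0,0,1,0],
    [0,0,1,0],
    [0,0,1,0],
    [0,0,1,0],
    [0,0,1,0],
    [0,0,0.5,0],
    [0,0,0,0],
  ],
)

```text
clock: 5.75
tcp_pos: [0.4559, 0.2848, 0.2934]
tcp_rot: [-2.486, -1.921, 0.003]
wrist_force: [-0.4, -0.1, 0.3]
grip_width: 0.0001
```

>>> play_rows(
  commands=[
    [-0.7,0,0,0],
    [-0.7,0,0,0],
    [-0.6,0,0,0],
    [-0.6,0,0,0],
    [-0.6,0,0,0],
  ],
)

```text
clock: 6.25
tcp_pos: [0.4478, 0.2531, 0.2946]
tcp_rot: [2.485, 1.921, -0.002]
wrist_force: [0.7, 0.2, 0.1]
grip_width: 0.0003
```

>>> play_rows(
  commands=[
    [-0.5,0,0,0],
    [-0.4,0,0,0],
    [-0.3,0,0,0],
    [0,0,0,0],
    [0,0,0,0],
  ],
)

```text
clock: 6.75
tcp_pos: [0.4452, 0.2446, 0.2954]
tcp_rot: [-2.482, -1.914, -0.016]
wrist_force: [1.6, 16.9, -4.2]
grip_width: 0.0007
```

Run:
```python
from h import *
from scipy.spatial.transform import Rotation as Ro
c=cap('side','side6'); d=cap('scene','scene6');s=env.state(); p=np.array(s['tcp_pos']); R=Ro.from_rotvec(s['tcp_rot']).as_matrix()
o=np.array([.5096,.2223]);ux=R[:2,1];uy=R[:2,0]
print(s['clock'],p,'pump coords',(p[:2]-o)@ux,(p[:2]-o)@uy,s['wrist_force'])
g=lambda x,y,z:np.r_[o+x*ux+y*uy,z]
f=c['frame'][:,:,::-1];h=d['frame'][:,:,::-1]
k=lambda a:cv2.resize(a,None,fx=4,fy=4,interpolation=cv2.INTER_CUBIC)
cv2.imwrite('pics/m6.png',np.hstack([k(f[190:290,190:290]),k(h[90:190,260:360])]))
for n,X in [('ball on',(-.068,-.0157,.1204)),('ball off',(-.068,.0157,.1204))]: print(n,(proj(c,g(*X))-[190,190])*4,(proj(d,g(*X))-[260,90])*4)
```

```text
6.85 [0.44523025 0.24472466 0.29545358] pump coords -0.06795361794059086 0.005351022916934112 [ 1.7348855  16.83929675 -3.9372848 ]
ball on [[173.30633469 210.41673388]] [[139.40565692 184.38231425]]
ball off [[135.84859214 234.6747813 ]] [[168.90105772 173.32527407]]
```

View pics/m6.png

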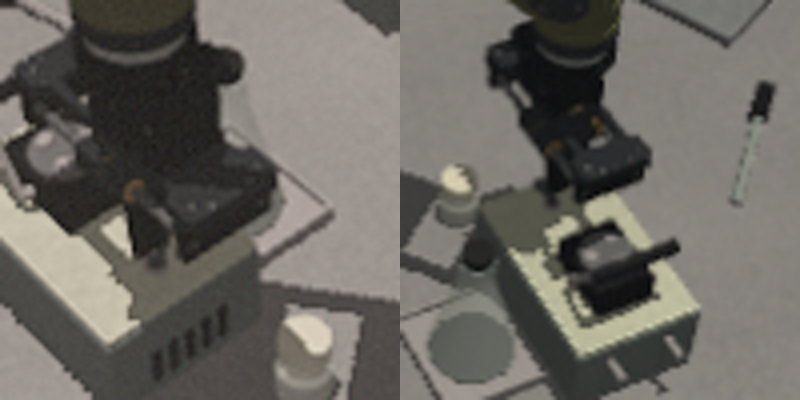

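The 17 N reading matches the bat already against its "on" stop: the fingertip edge rests on the leaning shaft at y ≈ -4.5 mm. The bail is still clamped (bar on the far side in the right picture). I'll back off, lift clear and check.

>>> play_rows(
  commands=[
    [0.8,0,0,0],
    [1.5,0,0,0],
    [1.5,0,0,0],
    [0,0,-3,0],
    [0,0,-4,0],
    [0,-2,-4,0],
    [3,-2,-4,0],
    [4,0,-2,0],
  ],
)

```text
clock: 7.65
tcp_pos: [0.4335, 0.3555, 0.4667]
tcp_rot: [2.486, 1.92, 0.009]
wrist_force: [1.0, -0.6, 0.8]
grip_width: 0.0002
```

>>> play_rows(
  commands=[
    [4,0,0,0],
    [4,0,0,0],
    [4,0,0,0],
    [0,0,0,0],
    [0,0,0,0],
    [0,0,0,0],
  ],
)

```text
clock: 8.25
tcp_pos: [0.4647, 0.4702, 0.4617]
tcp_rot: [2.486, 1.92, -0.001]
wrist_force: [0.3, -1.0, 0.1]
grip_width: 0.0004
```

Run:
```python
from h import *
d=cap('scene','scene7');c=cap('side','side7');s=env.state(); print(s['clock'],s['tcp_pos'],s['wrist_force'])
o=np.array([.5096,.2223]);ux=np.array([.9677,-.2522]);uy=np.array([.2522,.9677])
g=lambda x,y,z:np.r_[o+x*ux+y*uy,z]
f=d['frame'][:,:,::-1].copy();h=c['frame'][:,:,::-1].copy()
k=lambda a:cv2.resize(a,None,fx=4,fy=4,interpolation=cv2.INTER_CUBIC)
A,B=k(f[100:200,250:350]),k(h[195:295,180:280])
for col,X in [((0,0,255),(-.068,-.0157,.1204)),((255,0,0),(-.068,.0157,.1204)),((0,255,0),(.0724,0,.156)),((0,255,255),(-.1,.065,.085)),((0,255,255),(-.1,-.065,.085)),((0,255,255),(.1,-.065,.085)),((0,255,255),(.1,.065,.085))]:
    for I,cc,off in((A,d,(250,100)),(B,c,(180,195))):
        u=(proj(cc,g(*X))[0]-off+.5)*4; cv2.circle(I,tuple(int(v) for v in u),9,col,1)
cv2.imwrite('pics/m7.png',np.hstack([A,B]))
```

```text
8.35 [0.46465719 0.46973188 0.46230901] [ 0.27789509 -0.67437802  0.16297378]
```

View pics/m7.png

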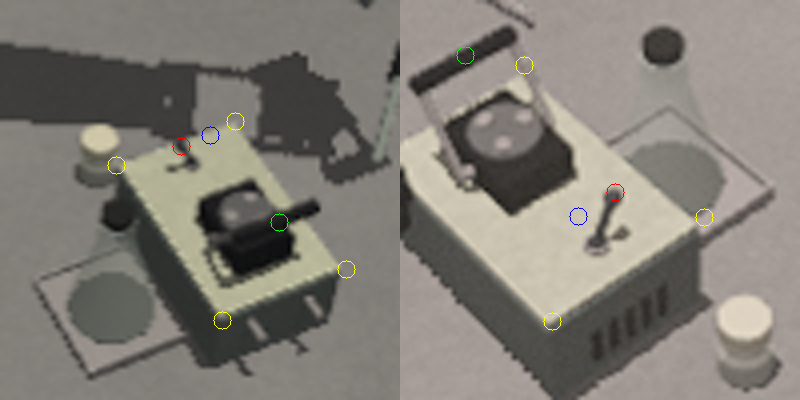

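Both views show the bat at the predicted "on" point (red), the bar at the predicted clamped point (green), and the case corners on their original marks. The arm is clear, so I'm handing in.

```bash
python3 -c "
from cell import env
print(env.hand_in())"
```

```text
the job is handed in; nothing more can be done
None
```

The feed pump is started and the job is handed in at about 8.4 s of the 38 s allowed; the hand-in gives no verdict. With the closed fingertips I pushed the clamp bail over to its far side until it snapped. Then I pushed the toggle switch towards the tray and drew the arm clear.

**Final check (scene and side views):**
- **Bail and switch:** the grip bar sits at its calculated clamped position and the switch ball at its calculated on position. I read both from the pictures, not as joint angles.
- **Feed pump:** the case corners are within about a pixel (2–3 mm) of where they started.
- **Bystanders:** the flask and jar look unmoved. I didn't measure the rest or the spare pump again, but the arm didn't work near them.
- **Force:** the wrist force is down to noise level with the arm clear.

**What disagreed:**
- **Switch push:** it ended with about 17 N at the wrist, because I pressed slightly past the point where the switch reached its stop. The pump showed no visible shift.
- **First measurement:** the two views of the bar ends disagreed by about 8 mm, and one case corner read 11 mm low. I used the pose from the case corners, which the switch ball and the bar push bore out.

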